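# Fold down the sprung slide stand and load it

## Robot

A 6-joint arm with a two-finger parallel gripper is mounted at the origin on the work surface. World frame = base frame: x ahead of the robot, y to its left, z up, the work surface at z = 0. Lengths are in mm, angles in rad, forces in N, time in s.
With the tool pointing down it reaches from about 350 to 775 mm from the base axis. Payload 7.3 kg.
Tool frame: the origin (TCP) lies at the very end of the fingers, on their centre line; the grasp point (between the pads) lies 19 mm behind it; z points along the fingers, y is the line along which they close (so a half turn about z gives the same grasp; the last joint's range is limited). The gripper opens to 92 mm and grips with 3 to 60 N. Pads are 19 mm wide; open, the fingers measure 130 mm over their backs; the gripper's body (75 mm by 190 mm) begins 47 mm behind the grasp point.
Start: joints at [1.144, 0.342, 1.524, -0, 1.275, -0.146], TCP at [145.475, 504.462, 226.741] pointing down, gripper open.
Joint ranges: [-2.53, 2.53], [-0.77, 2.02], [0.04, 2.7], [-1, 4.14], [0.28, 2.66], [-3.11, 3.11]. Speed limits (rad/s): [2.57, 2.57, 3.14, 3.14, 3.14, 3.14].

## Interface

Orientations are given as [roll, pitch, yaw] about the fixed x, y, z axes, in that order (R = Rz(yaw) Ry(pitch) Rx(roll)).
In Python, from plant import * gives the robot as it stands.
- The arm moves only by the tool arm_command, never from a script. Its arguments are lists of equal length, an entry for each row: "gripper": the finger opening in mm, from 0 to 91.8; "dp": the shift along the tool's x, y, z in units of 25 mm (1.0 is 25 mm), a list of three; "twist": the turn about the tool's z in units of 5 degrees (1.0 is 5 degrees). A call has exactly 5 rows; each row shifts and turns the commanded pose from where the row before left it, along the tool's axes as they then stand; what a row does not reach is not made up. A row lasts 1/8 s, in which the tool goes at most 62.5 mm and 10.7 degrees, less where a joint would pass 70% of its speed; a pose out of reach is approached as far as the arm can. A call is refused whole if a number of a shift passes 1 or a number of a turn 1, either way. A call with a gripper value outside its range is refused whole. The fingers move at their own pace and stop on an object; the grip force is fixed at half the most. Time passes only in rows, so rows that do not move let the fingers close, or fill a call up. It gives the time, the measured TCP pose, the force, the opening and the grip force at its end, in the units of the state.
- get_obs(): the state, without advancing time (a new reading comes with each control period).
- capture(name): name is "scene" or "top" or "wrist"; returns the picture (420x560x3 uint8, red, green, blue); there is no depth.
- get_calibration(name): a dict with "mtx" (3x3 intrinsics, pixels), "position" and "attitude" of the camera in the world; the wrist camera has in their place "mount" (4x4, takes a point from camera to tool coordinates, whose origin is the TCP and whose axes are the flange's). Camera axes: x right, y down, z forward; pixel columns grow to the right and rows downward; lengths in mm; the calibration is good to about 2 mm. A picture is of the moment at which its call begins: read the wrist's pose just before it. get_calibration takes no time and is no camera call.
- close_job(): hands the job in; it is judged then, once.
The state is a dict: "time": time; "joint_positions": joint angles; "dq": joint speeds; "tau": joint torques, N m; "tool_pos": TCP position; "tcp_rot": TCP orientation; "contact_force": force on the tool from outside, world axes, zero at the start; "moment": the same for the moment, N m; "grip_width": finger opening in mm; "finger_force": force on a finger pad.
Only numpy, scipy, OpenCV 4.12 (cv2) and the standard library are available. Lean on these libraries where they do the work, as an engineer would, in place of code of your own. Each camera call takes 0.05 s, during which the arm holds its last target. There are 200 camera calls.

## Task

Beside the microscopes, push the sprung blue stand plate over its dead point until it snaps down to its level stop, then press down on the plate near its free edge with about 10 N for half a second to check that it is firmly home, never pushing the plate harder than 25 N. Then set the yellow slide box gently, lid up, on the middle of the plate with its long side along the hinge, let go, and leave everything else where it is.

Things in the scene. Friction and masses are not known exactly. Their poses are not given: they have to be found in the camera images.
- base: Steel floor plate (200 x 170 x 10) of the fold-down stand, fixed on levelling feet 1 to 9 high, x from -70 to +130. Origin: on its underside, straight below the middle of the hinge pin. x: the way the blue plate folds down; y: along the pin; z up. Pin 75 above the origin, between grey cheeks 8 thick at y = +-76, 84 high, x = +-20. Two rubber-topped stop posts at x = 105.
- stand (a joint): Angle of the blue plate about the pin, rad. 0: stowed, leaning 0.2 back (to base -x) on its rear stop; grows as pushed to base +x; upright at 0.2; level on its stop at 1.77. The spring drives it back to 0 below about 1.1, beyond that it throws it to the level stop and keeps it there. Needs about 7 N at first, 85 mm from the pin, easing to none at 1.1. The stop gives hardly at all (some 50 N per mm).
- plate_mid (a point): Middle of the pushed face (black rubber sheet) of the blue plate, 64 from the pin. This face looks to base -x when stowed and is the upper face when down, then 81 above the base origin. Axes, fixed to the plate: z from the pin to the free edge, y along the pin, -x out of this face (up when down).
- plate: The blue plate: 130 wide along the pin, 6 thick, from 8 to 120 mm out from the pin. Origin on the pin, axes as those of plate_mid.
- yellow_box_mid (a point): Centre of the closed yellow slide box, 88 (its x) x 48 (its y) x 34 high (its z), 130 to 250 g, standing on the bench. The point is 17 above its underside. To be gripped across the 48.
- blue_box_mid (a point): Centre of a blue slide box of the same size, to be left alone.
- dropper: Amber dropper bottle, 38 across, 85 high, to be left alone. Origin: centre of its underside.
- beaker: Glass beaker, 68 across, 85 high, to be left alone. Origin: centre of its underside.
- jar: Glass jar with a green cap, 60 across, 75 high, to be left alone. Origin: centre of its underside.
- petri: Closed petri dish, 90 across, 18 high, to be left alone. Origin: centre of its underside.
- brush: Small brush lying on the bench, to be left alone. Origin: under its middle.
Mind the look-alikes: they are no part of the job. Of the things like the part that bears yellow_box_mid, leave any that is turquoise; of the rest the larger one is meant.

How it is judged (in metres and radians):
On the way, in this order (a step that is already met when the one before it is completed fails the run):
1. the stand is pushed past its dead point (joint beyond 1.25) (value of joint stand above 1.25 rad), for 0.02 s.
2. the stand lies on its level stop (joint over 1.72) and the fingers press it with 5 to 22 N for 0.4 s (value of joint stand above 1.72 rad and contact force between the fingers and plate between 5 and 22 N), for 0.4 s.
At the end, for the whole second after the job is handed in: The stand is on its level stop (joint over 1.72); the yellow box rests upright on the plate, at rest, its centre within 22 mm of the plate's middle both ways, its long side within 0.26 rad of the hinge line; the other things are within 30 mm of where they began (value of joint stand above 1.72 rad and y of yellow_box_mid in the frame of plate_mid between -0.022 and 0.022 m and z of yellow_box_mid in the frame of plate_mid between -0.022 and 0.022 m and x of yellow_box_mid in the frame of plate_mid between -0.022 and -0.012 m and angle between the x axis of yellow_box_mid and the y axis of plate_mid, either way round below 0.26 rad and angle between yellow_box_mid's own z axis and vertical below 0.12 rad and linear speed of yellow_box below 0.02 m/s and distance of each of blue_box_mid, dropper, beaker, jar, petri, brush from where it was at the start of the episode below 0.03 m); the robot touches nothing.
It fails at once if the robot pushes the plate with more than 25 N (contact force between any of the fingers, the arm and plate above 25 N).
It fails at once if the yellow box is pressed on the plate with more than 40 N (contact force between yellow_box and plate above 40 N).
It fails at once if the yellow box is dropped or thrown (faster than 0.5 m/s out of the fingers) (linear speed of yellow_box above 0.5 m/s and contact force between the fingers and yellow_box below 0.1 N).
It fails at once if the yellow box is on the plate before the plate is down (value of joint stand below 1.6 rad and contact force between yellow_box and plate above 0.3 N).
It fails at once if a bystander is moved more than 30 mm (not (distance of each of blue_box_mid, dropper, beaker, jar, petri, brush from where it was at the start of the episode below 0.03 m)).
It also fails if it takes over 72 s, if anything falls off the work surface, if the arm or the gripper's body presses on something with over 40 N, if the wrist force passes 120 N, or if a joint passes its speed limit or range.

## Working session

There is one attempt and no reset: what is moved stays moved. The work goes in short steps, Python scripts to look and compute and a tool call to move; the robot and the scene stay as the last step left them, time stands still between calls to the robot, and variables do not carry over. Pictures are saved under pics/ and viewed, at most 10 in all, crops included, and the job is handed in when it is done.

Besides the shell and the picture viewer there is one more tool, called after "Emit:" by a JSON object that holds its "name" and its "arguments", one argument or row to a line. arm_command: Moves the arm, as the interface text tells. Its arguments: {"type":"object","properties":{"gripper":{"type":"array"},"dp":{"type":"array"},"twist":{"type":"array"}},"required":["gripper","dp","twist"]}

```bash
mkdir -p pics; ls; python3 - <<'E'
from plant import *
import cv2
for n in ("scene","top"):
    im=capture(n); cv2.imwrite(f"pics/{n}0.png",im[:,:,::-1])
    c=get_calibration(n); print(n,c)
print(get_calibration("wrist")); print(get_obs())
a=cv2.imread("pics/scene0.png");b=cv2.imread("pics/top0.png")
E
```

```text
pics
scene {'mtx': array([[383.60621773,   0.        , 282.36431528],
       [  0.        , 383.60621773, 214.39200413],
       [  0.        ,   0.        ,   1.        ]]), 'position': array([1264.1614774 ,  302.17904972,  897.33218216]), 'attitude': array([-2.38226906, -0.02009593,  2.04306155])}
top {'mtx': array([[499.00298635,   0.        , 282.25747788],
       [  0.        , 499.00298635, 209.72047623],
       [  0.        ,   0.        ,   1.        ]]), 'position': array([ 398.05350049,  -19.29270294, 1725.20897508]), 'attitude': array([-3.02833807, -0.00388441, -1.55344664])}
{'mtx': array([[333.61779089,   0.        , 273.96757171],
       [  0.        , 333.61779089, 205.19714462],
       [  0.        ,   0.        ,   1.        ]]), 'mount': array([[ 9.30930940e-04, -9.60719556e-01, -2.77519490e-01,
         7.52281057e+01],
       [ 9.99999458e-01,  7.65112586e-04,  7.05794792e-04,
        -3.30174313e-01],
       [-4.65737205e-04, -2.77519997e-01,  9.60719748e-01,
        -1.58680555e+02],
       [ 0.00000000e+00,  0.00000000e+00,  0.00000000e+00,
         1.00000000e+00]])}
{'time': 0.1, 'joint_positions': array([ 1.14402064e+00,  3.42671582e-01,  1.52490532e+00, -1.98845022e-05,
        1.27542530e+00, -1.46004597e-01]), 'dq': array([-0.00100445, -0.00049213, -0.0029089 , -0.0001087 , -0.00080943,
       -0.00079512]), 'tau': array([ 2.67158015e-03, -4.32004559e+01, -2.44698018e+01,  7.21678580e-02,
        5.25774469e-02, -4.69164002e-05]), 'tool_pos': array([145.3099664 , 504.11036419, 226.11049395]), 'tcp_rot': array([-3.14019534e+00, -1.86257028e-04,  2.86082724e+00]), 'contact_force': array([ 0.61423012,  0.10925742, -0.14550465]), 'moment': array([-0.00030059,  0.00151702, -0.00821653]), 'finger_force': 0.0, 'grip_width': 91.95321101105903}
```

View pics/scene0.png

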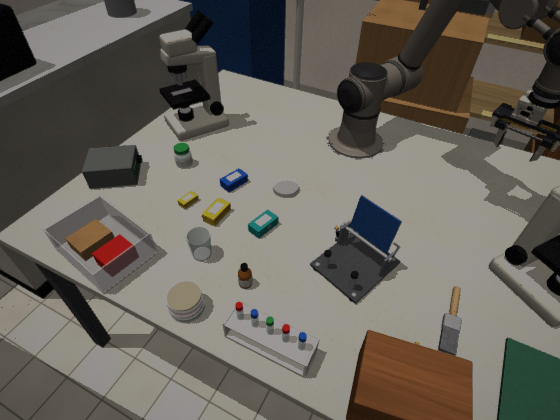

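View pics/top0.png

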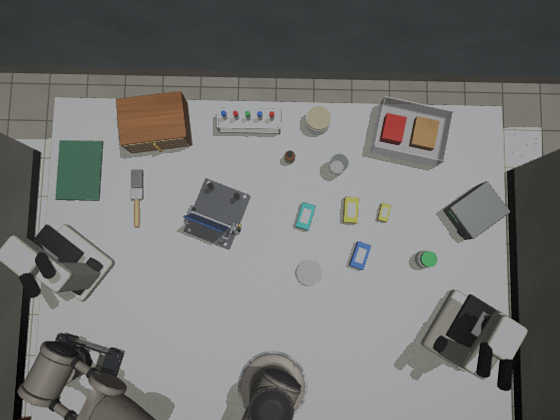

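The yellow candidates are the larger box at top (351,210) / scene (217,210) and the smaller one at top (385,212) / scene (188,199). The turquoise box is at top (306,216). The larger yellow one fits the description. The stand is at top (215,212), with its blue plate folding towards the upper right. I'll measure both and make one enlarged crop.

```bash
cat > h.py <<'E'
import numpy as np, cv2
from scipy.spatial.transform import Rotation as R
from plant import *
def cam(n,obs=None):
    c=get_calibration(n)
    if n=="wrist":
        o=obs; T=np.eye(4);T[:3,:3]=R.from_euler('xyz',o["tcp_rot"]).as_matrix();T[:3,3]=o["tool_pos"]
        M=T@c["mount"]; return c["mtx"],M[:3,:3],M[:3,3]
    return c["mtx"],R.from_euler('xyz',c["attitude"]).as_matrix(),c["position"]
def ray(C,p):
    K,Rm,t=C; d=Rm@np.linalg.solve(K,[p[0],p[1],1.]); return t,d/np.linalg.norm(d)
def onz(C,p,z):
    t,d=ray(C,p); return t+d*(z-t[2])/d[2]
def proj(C,P):
    K,Rm,t=C; q=K@(Rm.T@(np.asarray(P,float)-t)); return q[:2]/q[2]
def tri(C1,p1,C2,p2):
    a,d=ray(C1,p1);b,e=ray(C2,p2)
    s=np.linalg.lstsq(np.c_[d,-e],b-a,rcond=None)[0]
    P,Q=a+d*s[0],b+e*s[1]; return (P+Q)/2,np.linalg.norm(P-Q)
def blobs(im,lo,hi,amin=30):
    hsv=cv2.cvtColor(im,cv2.COLOR_RGB2HSV); m=cv2.inRange(hsv,np.array(lo),np.array(hi))
    m=cv2.morphologyEx(m,cv2.MORPH_CLOSE,np.ones((9,9)))
    cs=cv2.findContours(m,cv2.RETR_EXTERNAL,cv2.CHAIN_APPROX_NONE)[0]
    return sorted([c for c in cs if cv2.contourArea(c)>amin],key=cv2.contourArea)[::-1]
E
python3 - <<'E'
from h import *
t=cv2.imread("pics/top0.png");s=cv2.imread("pics/scene0.png")
C=cam("top");
for c in blobs(t[:,:,::-1].copy(),(22,110,60),(34,255,255)):
    (u,v),wh,a=cv2.minAreaRect(c); 
    b=cv2.boxPoints(((u,v),wh,a)); P=np.array([onz(C,p,32)[:2] for p in b])
    print((u,v),wh, onz(C,(u,v),30).round(), np.linalg.norm(P[1]-P[0]),np.linalg.norm(P[2]-P[1]),P.round().tolist())
A=cv2.resize(t[170:255,170:260],(400,378),interpolation=3)
B=cv2.resize(t[185:255,285:400],(400,243),interpolation=3)
D=cv2.resize(s[190:305,300:410],(400,418),interpolation=3)
E_=cv2.resize(s[160:240,170:285],(400,278),interpolation=3)
L=np.zeros((600,800,3),np.uint8)
L[:300,:400]=cv2.resize(A,(400,300)) if 0 else 0
L1=np.vstack([cv2.resize(t[170:255,170:270],(400,340),interpolation=3),cv2.resize(t[190:255,290:390],(400,260),interpolation=3)])
L2=np.vstack([cv2.resize(s[195:295,300:415],(400,348),interpolation=3),cv2.resize(s[170:240,170:285],(400,252),interpolation=3)])
cv2.imwrite("pics/crop.png",np.hstack([L1,L2]))
E
```

```text
(350.19842529296875, 209.8249053955078) (13.473711013793945, 25.07607078552246) [ 595. -255.   30.] 86.32684601548637 46.149413868250335 [[553.0, -229.0], [639.0, -234.0], [637.0, -280.0], [551.0, -275.0]]
(383.51763916015625, 212.1705780029297) (9.11108112335205, 16.59518051147461) [ 589. -369.   30.] 57.312481276001805 31.05749219545506 [[564.0, -347.0], [620.0, -360.0], [613.0, -390.0], [557.0, -377.0]]
```

View pics/crop.png

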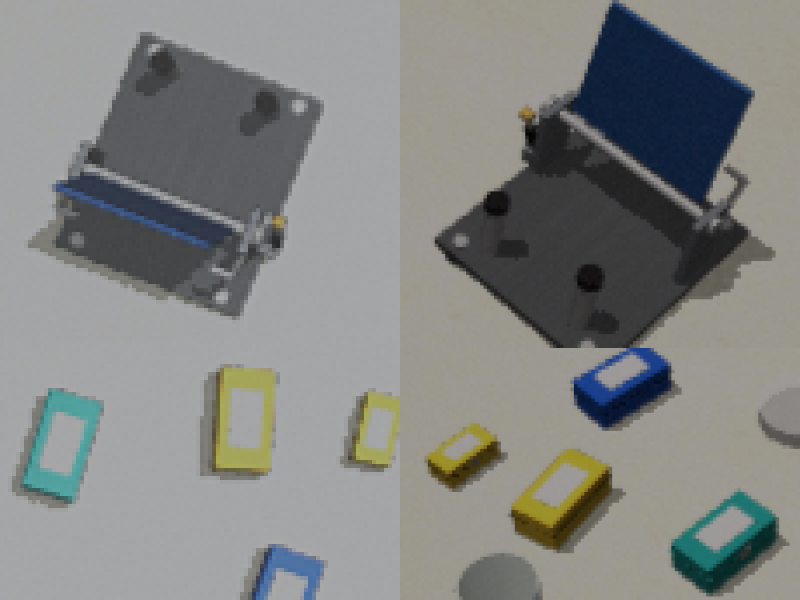

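The crop confirms it: the larger yellow box measures 86x46 and lies beside the smaller yellow and turquoise look-alikes. The base corners in the crop are at (143,33), (322,103), (238,317) and (58,245). Next I'll work out the stand pose.

```bash
python3 - <<'E'
from h import *
C=cam("top");S=cam("scene")
q=np.array([(143,33),(322,103),(238,317),(58,245)])/4+[170,170]
P=np.array([onz(C,p,15)[:2] for p in q]);print(P.round(1))
print([np.linalg.norm(P[i]-P[(i+1)%4]).round(1) for i in range(4)])
x=(P[0]+P[1]-P[2]-P[3]);x/=np.linalg.norm(x);y=np.array([-x[1],x[0]])
y2=P[0]+P[3]-P[1]-P[2];print("yaw",np.arctan2(x[1],x[0]),np.arctan2(-y2[0],y2[1]))
O=P.mean(0)-30*x;print("origin",O)
def s(a,b):return ((a-400)/3.478+300,b/3.48+195)
# free edge corners triangulated: top crop vs scene crop
L=tri(C,(57/4+170,187/4+170),S,s(615,3)); Rr=tri(C,(210/4+170,246/4+170),S,s(752,93))
print(L,Rr)
for k in (L,Rr):
    d=k[0][:2]-O;print(d@x,d@y,k[0][2])
print(tri(C,q[0],S,s(435,240)))
# predictions
for X,Y,Z in [(-23.8,65,75+117.6+5),(-23.8,-65,197.6),(105,50,60)]:
    W=np.r_[O+X*x+Y*y,Z];print(W.round(),(proj(C,W)-170)*4,(proj(S,W)-[300,195])*3.478+[400,0])
E
```

```text
[[697.9 245. ]
 [639.3  88.1]
 [453.5 155.3]
 [512.4 311.4]]
[np.float64(167.4), np.float64(197.6), np.float64(166.8), np.float64(197.0)]
yaw -0.34547849361837146 -0.35900047790579004
origin [547.56069737 210.11592566]
(array([552.33221936, 221.63516946, 260.28635977]), np.float64(92.41453649997945)) (array([498.61191172, 225.79717508, 134.80483444]), np.float64(117.61356815354796))
0.5886329201630653 12.454473536646283 260.2863597717771
-51.36698129160289 -1.8216567470519198 134.80483444198705
(array([700.40957973, 173.44771257, 131.0987181 ]), np.float64(116.19840379891139))
[547. 279. 198.] [ 56.19455112 183.87897846] [744.6460604   88.61075764]
[503. 157. 198.] [213.59544544 243.85849032] [603.26778035  -4.07441912]
[663. 222.  60.] [161.34271656  64.57891413] [584.18983384 285.99602151]
```

Emit:
{"name": "arm_command", "arguments": {
  "gripper": [0, 0, 0, 0, 0],
  "dp": [
    [0, 0, 0],
    [-1, -0.34, 0.1],
    [-1, -0.34, 0.1],
    [-1, -0.34, 0.1],
    [-1, -0.34, 0.1]
  ],
  "twist": [0.8, 0, 0, 0, 0]
}}

```text
time: 0.72
tool_pos: [228.2, 437.4, 216.3]
tcp_rot: [-3.141, -0.0, 2.791]
contact_force: [-0.5, -0.2, 0.3]
grip_width: 46.5
finger_force: 0.0
```

Emit:
{"name": "arm_command", "arguments": {
  "gripper": [0, 0, 0, 0, 0],
  "dp": [
    [-1, -0.34, 0.1],
    [-1, -0.34, 0.1],
    [-1, -0.34, 0.1],
    [-1, -0.34, 0.1],
    [-1, -0.34, 0.1]
  ],
  "twist": [0, 0, 0, 0, 0]
}}

```text
time: 1.35
tool_pos: [331.0, 354.6, 203.8]
tcp_rot: [-3.141, -0.0, 2.791]
contact_force: [-0.2, 0.3, -0.1]
grip_width: 0.7
finger_force: 0.0
```

Emit:
{"name": "arm_command", "arguments": {
  "gripper": [0, 0, 0, 0, 0],
  "dp": [
    [-1, -0.34, 0.1],
    [-1, -0.34, 0.1],
    [-1, -0.34, 0.1],
    [-1, -0.34, 0.1],
    [0, 0, 0]
  ],
  "twist": [0, 0, 0, 0, 0]
}}

```text
time: 1.98
tool_pos: [413.4, 288.1, 193.7]
tcp_rot: [-3.141, -0.001, 2.789]
contact_force: [-0.5, 0.4, -0.5]
grip_width: 0.4
finger_force: 0.0
```

```bash
python3 - <<'E'
from h import *
o=get_obs();im=capture("wrist");cv2.imwrite("pics/w1.png",im[:,:,::-1])
W=cam("wrist",o);np.savez("w1.npz",K=W[0],R=W[1],t=W[2]);C=cam("top")
print(o["tool_pos"])
x=np.array([np.cos(-.352),np.sin(-.352)]);y=np.array([-x[1],x[0]]);O=np.array([547.6,210.1])
for X,Y,Z in [(-23.8-5,65,197.6),(-28.8,-65,197.6),(-70,85,15),(-70,-85,15),(0,80,89),(0,-80,89)]:
    print(X,Y,Z,proj(W,np.r_[O+X*x+Y*y,Z]).round(1))
E
```

```text
[413.44870522 288.07241202 193.65814624]
-28.8 65 197.6 [336.6 448.2]
-28.8 -65 197.6 [123.9 448.1]
-70 85 15 [326.9 258.1]
-70 -85 15 [172.7 258.1]
0 80 89 [330.2 359.3]
0 -80 89 [161.4 359.3]
```

View pics/w1.png

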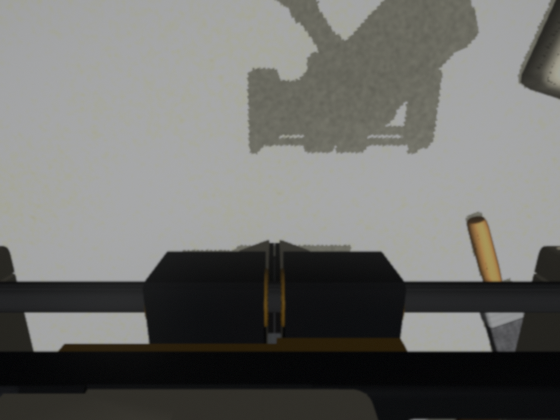

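The picture shows the gripper and bare bench. The stand is hidden behind the fingers, so the fixed cameras remain the guide there. I'm going on to just behind the plate.

Emit:
{"name": "arm_command", "arguments": {
  "gripper": [0, 0, 0, 0, 0],
  "dp": [
    [-0.8, -0.3, 0.25],
    [-0.8, -0.3, 0.25],
    [-0.8, -0.3, 0.25],
    [-0.6, -0.18, 0.2],
    [0, 0, 0]
  ],
  "twist": [0, 0, 0, 0, 0]
}}

```text
time: 2.65
tool_pos: [474.3, 237.4, 170.0]
tcp_rot: [-3.141, -0.001, 2.79]
contact_force: [-0.2, 0.2, -0.8]
grip_width: 1.1
finger_force: 0.0
```

```bash
python3 - <<'E'
from h import *
o=get_obs();print(o["tool_pos"],o["contact_force"])
s=capture("scene");t=capture("top")
L=np.hstack([cv2.resize(t[165:255,165:265],(400,360),interpolation=3),cv2.resize(s[175:290,290:405],(400,360),interpolation=3)])
cv2.imwrite("pics/c2.png",L[:,:,::-1])
E
```

```text
[474.26186359 237.44789466 169.95730143] [-0.24162135  0.23089799 -0.76594267]
```

View pics/c2.png

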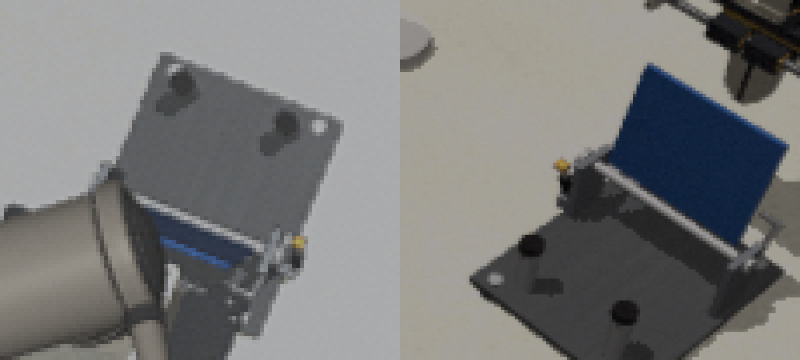

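The picture shows the tips behind the plate and roughly centred. Approaching.

Emit:
{"name": "arm_command", "arguments": {
  "gripper": [0, 0, 0, 0, 0],
  "dp": [
    [-0.4, 0, 0],
    [-0.4, 0, 0],
    [-0.3, 0, 0],
    [-0.2, 0, 0],
    [-0.2, 0, 0]
  ],
  "twist": [0, 0, 0, 0, 0]
}}

```text
time: 3.38
tool_pos: [509.4, 224.9, 170.4]
tcp_rot: [-3.142, -0.0, 2.791]
contact_force: [-0.1, 0.0, 0.5]
grip_width: 0.4
finger_force: 0.0
```

Emit:
{"name": "arm_command", "arguments": {
  "gripper": [0, 0, 0, 0, 0],
  "dp": [
    [-0.16, 0, 0],
    [-0.16, 0, 0],
    [-0.16, 0, 0],
    [-0.16, 0, 0],
    [-0.16, 0, 0]
  ],
  "twist": [0, 0, 0, 0, 0]
}}

```text
time: 4.0
tool_pos: [527.0, 218.7, 170.7]
tcp_rot: [-3.142, -0.002, 2.791]
contact_force: [-4.7, 1.9, 3.5]
grip_width: -0.2
finger_force: 2.5
```

Emit:
{"name": "arm_command", "arguments": {
  "gripper": [0, 0, 0, 0, 0],
  "dp": [
    [-0.28, 0, 0],
    [-0.28, 0, 0],
    [-0.28, 0, 0],
    [-0.28, 0, 0],
    [-0.28, 0, 0]
  ],
  "twist": [0, 0, 0, 0, 0]
}}

```text
time: 4.62
tool_pos: [559.0, 206.7, 169.5]
tcp_rot: [-3.14, -0.005, 2.791]
contact_force: [-5.3, 2.1, -1.0]
grip_width: 0.3
finger_force: 2.3
```

Emit:
{"name": "arm_command", "arguments": {
  "gripper": [0, 0, 0, 0, 0],
  "dp": [
    [-0.22, 0, 0.06],
    [-0.22, 0, 0.06],
    [-0.22, 0, 0.08],
    [-0.2, 0, 0.1],
    [-0.2, 0, 0.1]
  ],
  "twist": [0, 0, 0, 0, 0]
}}

```text
time: 5.25
tool_pos: [586.4, 196.8, 160.5]
tcp_rot: [3.141, 0.001, 2.791]
contact_force: [-2.2, 0.9, 0.4]
grip_width: 0.5
finger_force: 0.9
```

Emit:
{"name": "arm_command", "arguments": {
  "gripper": [0, 0, 0, 0, 0],
  "dp": [
    [-0.18, 0, 0.12],
    [-0.18, 0, 0.13],
    [-0.18, 0, 0.14],
    [-0.16, 0, 0.16],
    [-0.15, 0, 0.16]
  ],
  "twist": [0, 0, 0, 0, 0]
}}

```text
time: 5.88
tool_pos: [606.0, 189.6, 142.5]
tcp_rot: [3.141, 0.0, 2.791]
contact_force: [-0.3, -0.5, 0.7]
grip_width: 0.4
finger_force: 0.0
```

Emit:
{"name": "arm_command", "arguments": {
  "gripper": [0, 0, 0, 0, 0],
  "dp": [
    [-0.12, 0, 0.15],
    [-0.12, 0, 0.16],
    [-0.1, 0, 0.16],
    [-0.1, 0, 0.16],
    [-0.1, 0, 0.16]
  ],
  "twist": [0, 0, 0, 0, 0]
}}

```text
time: 6.5
tool_pos: [618.4, 185.1, 122.7]
tcp_rot: [3.141, -0.0, 2.791]
contact_force: [-0.0, 0.5, -0.3]
grip_width: 0.5
finger_force: 0.0
```

```bash
python3 - <<'E'
from h import *
o=get_obs();print(o["tool_pos"],o["contact_force"])
s=capture("scene");t=capture("top")
L=np.hstack([cv2.resize(t[165:255,165:265],(400,360),interpolation=3),cv2.resize(s[175:290,290:405],(400,360),interpolation=3)])
cv2.imwrite("pics/c3.png",L[:,:,::-1])
E
```

```text
[618.42715076 185.11823162 122.72821247] [-0.01171045  0.49076331 -0.33314505]
```

View pics/c3.png

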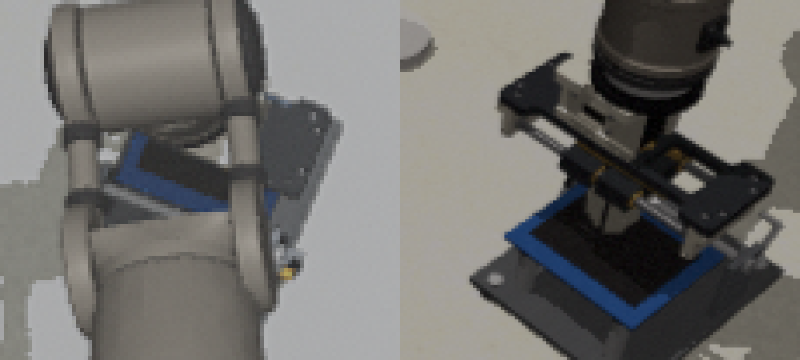

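The picture shows the blue-rimmed plate with its black rubber lying down under the fingers, no longer touching them. I'll move out towards the free edge and come down.

Emit:
{"name": "arm_command", "arguments": {
  "gripper": [0, 0, 0, 0, 0],
  "dp": [
    [-0.4, 0, 0.2],
    [-0.4, 0, 0.3],
    [-0.3, 0, 0.3],
    [0, 0, 0.28],
    [0, 0, 0.04]
  ],
  "twist": [0, 0, 0, 0, 0]
}}

```text
time: 7.22
tool_pos: [643.6, 175.6, 93.9]
tcp_rot: [-3.141, -0.002, 2.791]
contact_force: [-0.1, 0.2, -0.1]
grip_width: 0.4
finger_force: 0.0
```

Emit:
{"name": "arm_command", "arguments": {
  "gripper": [0, 0, 0, 0, 0],
  "dp": [
    [0, 0, 0.02],
    [0, 0, 0.02],
    [0, 0, 0.02],
    [0, 0, 0.02],
    [0, 0, 0.02]
  ],
  "twist": [0, 0, 0, 0, 0]
}}

```text
time: 7.85
tool_pos: [644.2, 175.7, 92.5]
tcp_rot: [3.141, 0.0, 2.791]
contact_force: [0.3, -0.5, 0.3]
grip_width: 0.2
finger_force: 0.0
```

Emit:
{"name": "arm_command", "arguments": {
  "gripper": [0, 0, 0, 0, 0],
  "dp": [
    [0, 0, 0.02],
    [0, 0, 0.02],
    [0, 0, 0.02],
    [0, 0, 0.02],
    [0, 0, 0.02]
  ],
  "twist": [0, 0, 0, 0, 0]
}}

```text
time: 8.48
tool_pos: [644.1, 175.7, 89.9]
tcp_rot: [3.141, 0.0, 2.791]
contact_force: [0.3, 0.4, 0.6]
grip_width: 0.5
finger_force: 0.0
```

Emit:
{"name": "arm_command", "arguments": {
  "gripper": [0, 0, 0, 0, 0],
  "dp": [
    [0, 0, 0.015],
    [0, 0, 0.015],
    [0, 0, 0.015],
    [0, 0, 0.015],
    [0, 0, 0.015]
  ],
  "twist": [0, 0, 0, 0, 0]
}}

```text
time: 9.1
tool_pos: [644.1, 175.7, 88.1]
tcp_rot: [3.141, 0.0, 2.791]
contact_force: [1.2, 1.0, -0.1]
grip_width: 0.4
finger_force: 0.0
```

Emit:
{"name": "arm_command", "arguments": {
  "gripper": [0, 0, 0, 0, 0],
  "dp": [
    [0, 0, 0.015],
    [0, 0, 0.015],
    [0, 0, 0.015],
    [0, 0, 0.015],
    [0, 0, 0.015]
  ],
  "twist": [0, 0, 0, 0, 0]
}}

```text
time: 9.72
tool_pos: [644.2, 175.7, 87.9]
tcp_rot: [3.141, 0.001, 2.791]
contact_force: [-4.4, -0.3, 11.3]
grip_width: 0.7
finger_force: 5.8
```

Emit:
{"name": "arm_command", "arguments": {
  "gripper": [0, 0, 0, 0, 0],
  "dp": [
    [0, 0, 0],
    [0, 0, 0],
    [0, 0, 0],
    [0, 0, 0],
    [0, 0, 0]
  ],
  "twist": [0, 0, 0, 0, 0]
}}

```text
time: 10.35
tool_pos: [644.2, 175.7, 87.9]
tcp_rot: [3.141, 0.001, 2.791]
contact_force: [-3.6, -1.4, 10.1]
grip_width: 0.2
finger_force: 5.1
```

The press held at about 11 N, so the plate is home with its top at z≈88. Lifting away towards the yellow box.

Emit:
{"name": "arm_command", "arguments": {
  "gripper": [0, 0, 0, 0, 0],
  "dp": [
    [0, 0, -0.3],
    [0, 0, -0.8],
    [0, 0, -1],
    [0, 0, -1],
    [0, 0, -1]
  ],
  "twist": [0, 0, -0.8, -1, -1]
}}

```text
time: 10.98
tool_pos: [644.2, 175.7, 189.4]
tcp_rot: [3.141, -0.0, 3.038]
contact_force: [0.2, 0.8, -0.1]
grip_width: 0.7
finger_force: 0.0
```

Emit:
{"name": "arm_command", "arguments": {
  "gripper": [80, 80, 80, 80, 80],
  "dp": [
    [0, -1, 0],
    [0, -1, 0],
    [0, -1, 0],
    [0, -1, 0],
    [0, -1, 0]
  ],
  "twist": [-0.7, 0, 0, 0, 0]
}}

```text
time: 11.6
tool_pos: [636.9, 50.1, 188.7]
tcp_rot: [3.142, 0.0, 3.096]
contact_force: [0.8, 0.2, 0.1]
grip_width: 45.8
finger_force: 0.0
```

Emit:
{"name": "arm_command", "arguments": {
  "gripper": [80, 80, 80, 80, 80],
  "dp": [
    [0, -1, 0],
    [0, -1, 0],
    [0, -1, 0],
    [0, -1, 0],
    [0, -1, 0]
  ],
  "twist": [0, 0, 0, 0, 0]
}}

```text
time: 12.22
tool_pos: [631.3, -74.8, 188.7]
tcp_rot: [3.142, 0.0, 3.096]
contact_force: [-0.4, 0.1, 0.2]
grip_width: 79.8
finger_force: 0.0
```

```bash
python3 - <<'E'
from h import *
o=get_obs();print(o["tool_pos"],o["tcp_rot"],o["contact_force"])
w=capture("wrist");s=capture("scene");t=capture("top")
np.savez("f.npz",s=s,t=t,w=w)
W=cam("wrist",o)
for c in blobs(w,(22,110,60),(34,255,255)):
    (u,v),wh,a=cv2.minAreaRect(c);b=cv2.boxPoints(((u,v),wh,a))
    print((u,v),wh,onz(W,(u,v),30).round(),[onz(W,p,34)[:2].round().tolist() for p in b])
L=np.hstack([cv2.resize(t[165:255,165:265],(400,360),interpolation=3),cv2.resize(s[175:290,290:405],(400,360),interpolation=3)])
cv2.imwrite("pics/c4.png",L[:,:,::-1])
E
```

```text
[631.32273532 -74.79947119 188.66550807] [3.14151237e+00 9.72364700e-05 3.09637221e+00] [-0.38560697  0.06339155  0.22442318]
(78.69905090332031, 159.97311401367188) (98.80464172363281, 52.3886833190918) [ 595. -259.   30.] [[552.0, -278.0], [548.0, -230.0], [640.0, -234.0], [645.0, -287.0]]
```

View pics/c4.png

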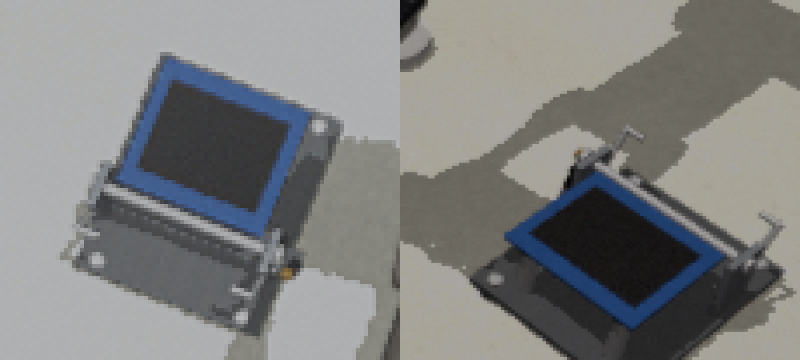

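The picture shows the plate level, with rim corners at crop (163,58), (315,110), (265,235) and (120,180). I'll go above the box and measure both.

Emit:
{"name": "arm_command", "arguments": {
  "gripper": [80, 80, 80, 80, 80],
  "dp": [
    [0.2, -1, 0],
    [0.2, -1, 0],
    [0.2, -1, 0],
    [0.2, -1, 0],
    [0.2, -1, 0]
  ],
  "twist": [0, 0, 0, 0, 0]
}}

```text
time: 13.0
tool_pos: [600.9, -197.1, 188.7]
tcp_rot: [3.141, 0.0, 3.097]
contact_force: [0.5, -0.5, 1.3]
grip_width: 79.8
finger_force: 0.0
```

Emit:
{"name": "arm_command", "arguments": {
  "gripper": [80, 80, 80, 80, 80],
  "dp": [
    [0.1, -1, 0],
    [0, -1, 0],
    [0, -0.3, 0],
    [0, 0, 0],
    [0, 0, 0]
  ],
  "twist": [0, 0, 0, 0, 0]
}}

```text
time: 13.62
tool_pos: [595.8, -254.1, 188.6]
tcp_rot: [3.141, -0.0, 3.097]
contact_force: [-0.1, 0.4, -0.4]
grip_width: 79.8
finger_force: 0.0
```

```bash
python3 - <<'E'
from h import *
o=get_obs();print(o["tool_pos"],o["tcp_rot"])
w=capture("wrist");cv2.imwrite("pics/w2.png",w[:,:,::-1]);W=cam("wrist",o)
for c in blobs(w,(22,110,60),(34,255,255)):
    (u,v),wh,a=cv2.minAreaRect(c);b=cv2.boxPoints(((u,v),wh,a))
    print((u,v),wh,onz(W,(u,v),34).round(1),[onz(W,p,34)[:2].round().tolist() for p in b])
f=np.load("f.npz")
for n,roi in (("top",(165,265,165,255)),("scene",(290,405,175,290))):
    C=cam(n);im=f[n[0]].copy();x0,x1,y0,y1=roi
    m=np.zeros_like(im);m[y0:y1,x0:x1]=im[y0:y1,x0:x1]
    c=blobs(m,(100,100,30),(125,255,255),200)[0]
    h=cv2.convexHull(c);ap=h.copy();e=1
    while len(ap)>4: ap=cv2.approxPolyDP(h,e,True);e+=.3
    Q=np.array([onz(C,p,87.5)[:2] for p in ap[:,0]])
    print(n,ap[:,0].tolist(),Q.round(),"centre",Q.mean(0))
    print([np.linalg.norm(Q[i]-Q[(i+1)%4]).round() for i in range(4)],[np.arctan2(*(Q[(i+1)%4]-Q[i])[::-1]).round(3) for i in range(4)])
E
```

```text
[ 595.81574583 -254.075769    188.62683826] [ 3.14103413e+00 -1.22531934e-04  3.09717512e+00]
(271.5, 187.5) (89.0, 49.0) [ 593.2 -256.3   34. ] [[550.0, -277.0], [552.0, -232.0], [640.0, -234.0], [638.0, -283.0]]
(155.24365234375, 185.58554077148438) (36.451416015625, 61.8465690612793) [ 586.4 -367.8   34. ] [[614.0, -393.0], [554.0, -377.0], [560.0, -343.0], [620.0, -359.0]]
top [[206, 180], [242, 193], [230, 223], [194, 209]] [[679. 233.]
 [638. 112.]
 [537. 149.]
 [582. 269.]] centre [609.02568058 190.6128688 ]
[np.float64(128.0), np.float64(107.0), np.float64(128.0), np.float64(104.0)] [np.float64(-1.902), np.float64(2.79), np.float64(1.218), np.float64(-0.355)]
scene [[345, 230], [382, 256], [356, 280], [320, 250]] [[543. 150.]
 [583. 270.]
 [687. 234.]
 [642. 116.]] centre [613.685861   192.38985606]
[np.float64(126.0), np.float64(110.0), np.float64(127.0), np.float64(105.0)] [np.float64(1.248), np.float64(-0.331), np.float64(-1.94), np.float64(2.809)]
```

View pics/w2.png

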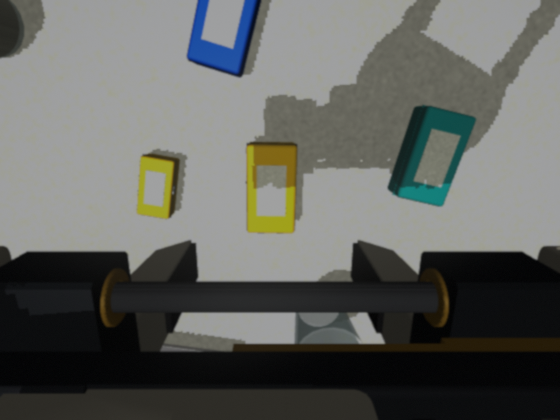

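The picture shows the box at (271,187), square to the jaws, with its centre at about (594,-256). The open fingers straddle it and the look-alikes are clear. Descending.

Emit:
{"name": "arm_command", "arguments": {
  "gripper": [80, 80, 80, 80, 80],
  "dp": [
    [0.08, -0.08, 1],
    [0, 0, 1],
    [0, 0, 1],
    [0, 0, 1],
    [0, 0, 1]
  ],
  "twist": [0, 0, 0, 0, 0]
}}

```text
time: 14.3
tool_pos: [593.8, -256.1, 63.1]
tcp_rot: [3.141, 0.0, 3.097]
contact_force: [0.1, 1.0, 0.3]
grip_width: 80.2
finger_force: 0.0
```

Emit:
{"name": "arm_command", "arguments": {
  "gripper": [80, 80, 80, 80, 80],
  "dp": [
    [0, 0, 1],
    [0, 0, 0.8],
    [0, 0, 0.5],
    [0, 0, 0],
    [0, 0, 0]
  ],
  "twist": [0, 0, 0, 0, 0]
}}

```text
time: 14.92
tool_pos: [594.1, -257.1, 7.1]
tcp_rot: [-3.141, 0.001, 3.097]
contact_force: [0.2, 0.7, -0.8]
grip_width: 79.7
finger_force: 0.0
```

Emit:
{"name": "arm_command", "arguments": {
  "gripper": [30, 30, 30, 30, 30],
  "dp": [
    [0, 0, 0],
    [0, 0, 0],
    [0, 0, 0],
    [0, 0, 0],
    [0, 0, 0]
  ],
  "twist": [0, 0, 0, 0, 0]
}}

```text
time: 15.55
tool_pos: [593.6, -257.0, 6.4]
tcp_rot: [-3.142, 0.0, 3.096]
contact_force: [-0.9, 0.7, 1.0]
grip_width: 47.8
finger_force: 29.9
```

Emit:
{"name": "arm_command", "arguments": {
  "gripper": [30, 30, 30, 30, 30],
  "dp": [
    [0, 0, 0],
    [0, 0, -0.2],
    [0, 0, -0.5],
    [0, 0, -0.8],
    [0, 0, -1]
  ],
  "twist": [0, 0, 0, 0, 0]
}}

```text
time: 16.18
tool_pos: [593.3, -256.8, 69.5]
tcp_rot: [3.141, -0.001, 3.096]
contact_force: [-0.3, 0.2, -2.1]
grip_width: 48.1
finger_force: 29.9
```

Gripped. Now lifting, carrying and turning.

Emit:
{"name": "arm_command", "arguments": {
  "gripper": [30, 30, 30, 30, 30],
  "dp": [
    [0, 0, -1],
    [0, 0, -1],
    [0, 0, -1],
    [0, 0.5, -1],
    [0, 1, -0.5]
  ],
  "twist": [0, 0, 0, 0, 0]
}}

```text
time: 16.8
tool_pos: [595.6, -219.6, 183.2]
tcp_rot: [-3.14, 0.003, 3.095]
contact_force: [1.2, -0.4, -1.7]
grip_width: 47.8
finger_force: 29.9
```

Emit:
{"name": "arm_command", "arguments": {
  "gripper": [30, 30, 30, 30, 30],
  "dp": [
    [0, 1, 0],
    [0, 1, 0],
    [0, 1, 0],
    [0, 1, 0],
    [0, 1, 0]
  ],
  "twist": [0, 0, 0, 0, 0]
}}

```text
time: 17.42
tool_pos: [600.0, -91.9, 179.8]
tcp_rot: [3.141, -0.002, 3.098]
contact_force: [-0.6, 0.8, -2.0]
grip_width: 47.7
finger_force: 29.9
```

Emit:
{"name": "arm_command", "arguments": {
  "gripper": [30, 30, 30, 30, 30],
  "dp": [
    [0, 1, 0],
    [0, 1, 0],
    [0, 1, 0],
    [0, 1, 0],
    [0, 1, 0]
  ],
  "twist": [0, 0, 0, 0, 0]
}}

```text
time: 18.05
tool_pos: [605.3, 32.8, 179.9]
tcp_rot: [3.141, -0.003, 3.098]
contact_force: [-0.1, 0.2, -2.1]
grip_width: 47.9
finger_force: 29.9
```

Emit:
{"name": "arm_command", "arguments": {
  "gripper": [30, 30, 30, 30, 30],
  "dp": [
    [0, 1, 0],
    [0, 1, 0],
    [0, 1, 0],
    [0, 1, 0],
    [0, 0.6, 0]
  ],
  "twist": [0, 0, 0, 0, 0]
}}

```text
time: 18.68
tool_pos: [610.4, 147.5, 180.0]
tcp_rot: [-3.142, -0.002, 3.098]
contact_force: [0.2, 0.2, -1.7]
grip_width: 47.7
finger_force: 29.9
```

Emit:
{"name": "arm_command", "arguments": {
  "gripper": [30, 30, 30, 30, 30],
  "dp": [
    [0, 0, 0],
    [0, 0, 0],
    [0, 0, 0],
    [0, 0, 0],
    [0, 0, 0]
  ],
  "twist": [-0.5, -1, -1, -1, -1]
}}

```text
time: 19.3
tool_pos: [611.0, 145.6, 180.4]
tcp_rot: [3.141, -0.001, -2.791]
contact_force: [-0.8, -0.1, -2.4]
grip_width: 47.5
finger_force: 29.9
```

Emit:
{"name": "arm_command", "arguments": {
  "gripper": [30, 30, 30, 30, 30],
  "dp": [
    [0, 0, 0],
    [0, 0, 0],
    [0, 0, 0],
    [0, 0, 0],
    [0, 0, 0]
  ],
  "twist": [-1, -1, -1, -1, -1]
}}

```text
time: 19.92
tool_pos: [611.0, 145.6, 180.5]
tcp_rot: [3.141, -0.001, -2.355]
contact_force: [0.9, 0.8, -2.4]
grip_width: 48.0
finger_force: 29.9
```

Emit:
{"name": "arm_command", "arguments": {
  "gripper": [30, 30, 30, 30, 30],
  "dp": [
    [0, 0, 0],
    [0, 0, 0],
    [0, 0, 0],
    [0, 0, 0],
    [0, 0, 0]
  ],
  "twist": [-1, -1, -1, -1, -1]
}}

```text
time: 20.55
tool_pos: [611.0, 145.6, 180.4]
tcp_rot: [3.14, -0.001, -1.918]
contact_force: [0.1, -0.0, -1.8]
grip_width: 48.0
finger_force: 29.9
```

Emit:
{"name": "arm_command", "arguments": {
  "gripper": [30, 30, 30, 30, 30],
  "dp": [
    [-0.6, 0.22, 0],
    [-0.6, 0.22, 0],
    [-0.5, 0.2, 0.6],
    [0, 0, 0.9],
    [0, 0, 0.5]
  ],
  "twist": [0, 0, 0, 0, 0]
}}

```text
time: 21.18
tool_pos: [610.1, 191.4, 128.8]
tcp_rot: [3.139, -0.002, -1.921]
contact_force: [0.1, -0.9, -1.2]
grip_width: 47.5
finger_force: 29.9
```

```bash
python3 - <<'E'
from h import *
o=get_obs();print(o["tool_pos"],o["tcp_rot"],o["contact_force"])
s=capture("scene");w=capture("wrist")
L=np.hstack([cv2.resize(w,(400,300)),cv2.resize(s[195:285,305:425],(400,300),interpolation=3)])
cv2.imwrite("pics/c5.png",L[:,:,::-1])
E
```

```text
[610.10270488 191.4029861  128.81805624] [ 3.13889091e+00 -1.52453259e-03 -1.92084447e+00] [ 0.06953513 -0.91714995 -1.1766318 ]
```

View pics/c5.png

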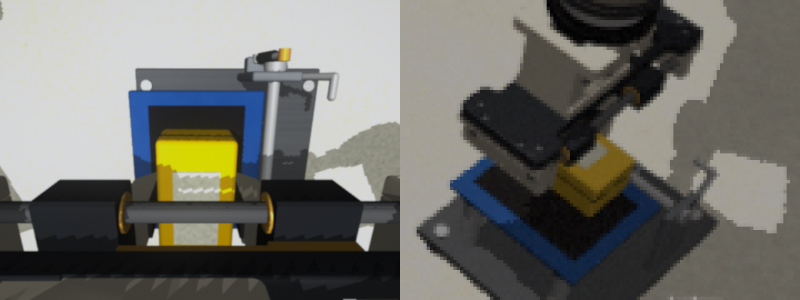

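The wrist view shows the box centred on the plate (box columns 157–238, plate columns 130–263) and square to it. Lowering.

Emit:
{"name": "arm_command", "arguments": {
  "gripper": [30, 30, 30, 30, 30],
  "dp": [
    [0, 0, 0.5],
    [0, 0, 0.4],
    [0, 0, 0.2],
    [0, 0, 0.1],
    [0, 0, 0.04]
  ],
  "twist": [0, 0, 0, 0, 0]
}}

```text
time: 21.9
tool_pos: [611.4, 190.6, 100.3]
tcp_rot: [-3.141, 0.0, -1.922]
contact_force: [0.9, -0.8, -2.1]
grip_width: 48.1
finger_force: 29.9
```

Emit:
{"name": "arm_command", "arguments": {
  "gripper": [30, 30, 30, 30, 30],
  "dp": [
    [0, 0, 0.02],
    [0, 0, 0.02],
    [0, 0, 0.02],
    [0, 0, 0.02],
    [0, 0, 0]
  ],
  "twist": [0, 0, 0, 0, 0]
}}

```text
time: 22.52
tool_pos: [611.3, 190.6, 98.2]
tcp_rot: [3.142, 0.0, -1.921]
contact_force: [0.9, -0.0, -1.9]
grip_width: 47.8
finger_force: 29.9
```

Emit:
{"name": "arm_command", "arguments": {
  "gripper": [30, 30, 30, 30, 30],
  "dp": [
    [0, 0, 0.02],
    [0, 0, 0.02],
    [0, 0, 0.02],
    [0, 0, 0.02],
    [0, 0, 0.02]
  ],
  "twist": [0, 0, 0, 0, 0]
}}

```text
time: 23.15
tool_pos: [611.3, 190.6, 95.7]
tcp_rot: [-3.142, 0.0, -1.921]
contact_force: [0.5, 1.0, -1.7]
grip_width: 47.9
finger_force: 29.9
```

Emit:
{"name": "arm_command", "arguments": {
  "gripper": [30, 30, 30, 30, 30],
  "dp": [
    [0, 0, 0.015],
    [0, 0, 0.015],
    [0, 0, 0.015],
    [0, 0, 0],
    [0, 0, 0]
  ],
  "twist": [0, 0, 0, 0, 0]
}}

```text
time: 23.78
tool_pos: [611.3, 190.6, 94.6]
tcp_rot: [-3.142, 0.0, -1.921]
contact_force: [0.2, 0.2, -1.1]
grip_width: 48.0
finger_force: 29.9
```

Emit:
{"name": "arm_command", "arguments": {
  "gripper": [30, 30, 30, 30, 30],
  "dp": [
    [0, 0, 0.012],
    [0, 0, 0.012],
    [0, 0, 0.012],
    [0, 0, 0],
    [0, 0, 0]
  ],
  "twist": [0, 0, 0, 0, 0]
}}

```text
time: 24.4
tool_pos: [611.3, 190.6, 94.0]
tcp_rot: [-3.141, 0.0, -1.921]
contact_force: [-2.5, -0.6, 2.0]
grip_width: 47.7
finger_force: 29.9
```

The box is resting on the plate, so I'll release and lift away.

Emit:
{"name": "arm_command", "arguments": {
  "gripper": [52, 60, 68, 68, 68],
  "dp": [
    [0, 0, 0],
    [0, 0, 0],
    [0, 0, 0],
    [0, 0, 0],
    [0, 0, 0]
  ],
  "twist": [0, 0, 0, 0, 0]
}}

```text
time: 25.02
tool_pos: [611.3, 190.6, 93.7]
tcp_rot: [-3.142, 0.0, -1.921]
contact_force: [0.7, -0.3, -0.6]
grip_width: 67.9
finger_force: 0.0
```

Emit:
{"name": "arm_command", "arguments": {
  "gripper": [68, 68, 68, 68, 68],
  "dp": [
    [0, 0, -0.3],
    [0, 0, -0.8],
    [0, 0, -1],
    [0, 0, -1],
    [0, 0, -1]
  ],
  "twist": [0, 0, 0, 0, 0]
}}

```text
time: 25.65
tool_pos: [611.3, 190.6, 197.7]
tcp_rot: [-3.141, 0.0, -1.921]
contact_force: [-0.9, -0.4, -0.3]
grip_width: 67.8
finger_force: 0.0
```

Emit:
{"name": "arm_command", "arguments": {
  "gripper": [68, 68, 68, 68, 68],
  "dp": [
    [1, 0, -0.3],
    [1, 0, 0],
    [1, 0, 0],
    [1, 0, 0],
    [1, 0, 0]
  ],
  "twist": [0, 0, 0, 0, 0]
}}

```text
time: 26.28
tool_pos: [568.1, 72.5, 204.4]
tcp_rot: [-3.141, 0.0, -1.921]
contact_force: [0.4, -0.6, 0.3]
grip_width: 68.3
finger_force: 0.0
```

```bash
python3 - <<'E'
from h import *
o=get_obs();print(o["tool_pos"],o["contact_force"])
s=capture("scene");t=capture("top")
for n,im,roi in (("top",t,(165,275,165,265)),("scene",s,(290,405,175,290))):
    C=cam(n);x0,x1,y0,y1=roi;m=np.zeros_like(im);m[y0:y1,x0:x1]=im[y0:y1,x0:x1]
    c=blobs(m,(22,110,60),(34,255,255))[0];r=cv2.minAreaRect(c);print(n,r,onz(C,r[0],120))
L=np.hstack([cv2.resize(t[165:255,165:265],(400,360),interpolation=3),cv2.resize(s[175:290,290:405],(400,360),interpolation=3)])
cv2.imwrite("pics/c6.png",L[:,:,::-1])
E
```

```text
[568.12556351  72.46224987 204.38657434] [ 0.44179974 -0.6146397   0.29206588]
top ((211.30172729492188, 197.12933349609375), (16.413307189941406, 14.968935012817383), 23.198589324951172) [617.73454473 208.57826302 120.        ]
scene ((352.69512939453125, 249.756103515625), (37.01318359375, 21.239633560180664), 38.65980911254883) [626.26535416 197.79964369 120.        ]
```

View pics/c6.png

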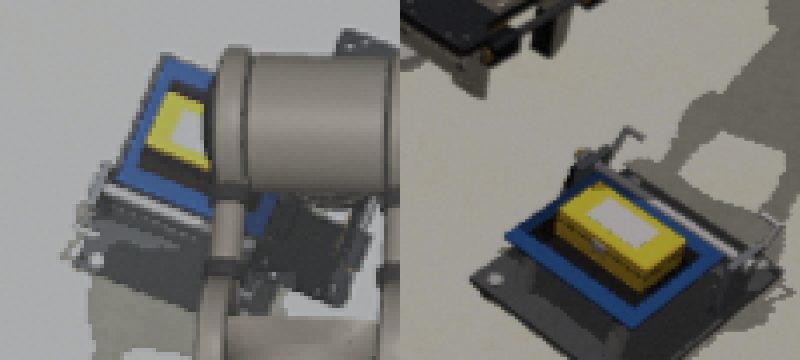

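The picture shows the box lid up in the middle of the level plate, parallel to the hinge, with the gripper well clear. Handing in.

```bash
python3 -c "
from plant import *
print(close_job())"
```

```text
the job is handed in; nothing more can be done
None
```

The stand is snapped down and was press-checked at about 11 N. The yellow box sits lid up, centred on the plate and along the hinge, and the job was handed in at about 26 s; no verdict came back.

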